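# Refit the grease tray of a counter-top griddle

## Task

The griddle's emptied grease tray is lying on the bench: put it back into the slot in the front of the griddle, handle outwards, and push it fully home against the stop inside. A spring shoe drags on it all the way in, so push on, gently, until it meets the solid stop and will go no farther, but do not ram it into the stop; then let go. Leave the other things on the bench where they are.

Things in the scene. Friction and masses are not known exactly. Their poses are not given: they have to be found in the camera images.
- griddle: Slim fixed steel griddle; its dark plate is 177 mm high, splash guards 235. Its flat front (fascia, 42 to 165 mm high) has the tray slot. Origin: on the bench in the fascia plane, below the middle of the slot mouth. x points level into the slot, y left looking in, z up; cabinet fills x 0..400, y -100..200 mm. Knob stands 28 mm out of the fascia at y 135, z 115 mm.
- mouth (a point): Middle of the lower edge of the slot's mouth, in the fascia plane, 70 mm above the bench; axes as the griddle's. The slot is a straight level channel along x, 69 mm wide (y -34.5 to 34.5), its floor 70 and its roof 113.5 mm above the bench. Small lips at the sides and bottom of the mouth stand out up to 9 mm and flare as a lead-in.
- shoe_place (a point): Sprung steel shoe in the slot's +y wall, 55 mm in, standing 7 mm into the slot. From 40 mm in it drags on the tray, mostly 2 to 6 N, jerking briefly to some 12 N. Farther in a solid stop bracket meets the tray's nose; its depth is set differently on each machine, 136 to 170 mm behind the fascia, unseen: home, the tray's front stands 10 to 44 mm out of the fascia. Over 35 N bends the stop.
- tray: Grease tray: plain steel open-topped box 180 long (x), 64 wide (y), 40 mm high, walls 3 mm, about 0.3 kg. Origin: middle of its underside. +x to the plain nose that goes in first (x = 90 mm), -x to the front wall with the handle. Starts flat on the bench, open side up; can be gripped across its width. In the slot its axes lie along the griddle's, its underside on the slot floor.
- tray_nose (a point): Middle of the lower edge of the tray's nose face (tray x = +90 mm, at the underside). Axes as the tray's.
- tray_handle (a point): Middle of the tray's bow handle: level bar 50 mm long (y), 8 thick (x), 12 high, at x = -124 mm, 22 mm above the underside, with a gap of 30 mm between bar and front wall, bridged by two 6 mm wide struts at y = +-22 mm. Axes as the tray's.
- squeeze_bottle: Bystander: clear plastic squeeze bottle, 60 mm across, 190 mm high, standing. Origin: middle of its underside.
- shaker: Bystander: steel salt shaker, 60 mm across, 100 mm high, standing. Origin: middle of its underside.
- pan: Bystander: small open steel food pan, 176 x 108 x 65 mm high. Origin: middle of its underside, x along its length.
- scraper: Bystander: griddle scraper lying flat, about 215 mm long along its x, blade 100 mm wide, 20 mm high. Origin: on the bench below its middle.
Not all that is in view belongs to the job. What is shaped like the tray but purple or turquoise is not meant.

How it is judged:
On the way:
1. the tray's nose is in the slot, handle outwards, lying along the slot (x of tray_nose in the frame of griddle above 0.025 m and x of tray_handle in the frame of griddle below 0 m and y of tray in the frame of griddle between -0.006 and 0.006 m and z of tray in the frame of griddle between 0.066 and 0.078 m and angle between the x axis of tray and the x axis of griddle, either way round below 0.08 rad), for 0.2 s.
At the end, for the whole second after the job is handed in: The tray lies in the slot along its axis (within 6 mm sideways, 0.08 rad, on the slot floor), handle outwards, its nose within 2.5 mm of the stop bracket, at rest and let go; the other things stand within 30 mm of where they were (x of stop_c0 in the frame of tray below 0.0955 m and y of tray in the frame of griddle between -0.006 and 0.006 m and z of tray in the frame of griddle between 0.066 and 0.078 m and angle between the x axis of tray and the x axis of griddle, either way round below 0.08 rad and x of tray_handle in the frame of griddle below 0 m and linear speed of tray below 0.01 m/s); the robot touches nothing.
It fails at once if the tray is rammed into the stop with more than 35 N (contact force between tray and stop_c0 above 35 N).
It fails at once if the squeeze bottle is moved by more than 30 mm (distance of squeeze_bottle from where it was at the start of the episode above 0.03 m).
It fails at once if the shaker is moved by more than 30 mm (distance of shaker from where it was at the start of the episode above 0.03 m).
It fails at once if the pan is moved by more than 30 mm (distance of pan from where it was at the start of the episode above 0.03 m).
It fails at once if the scraper is moved by more than 30 mm (distance of scraper from where it was at the start of the episode above 0.03 m).
It also fails if it takes over 69 s, if anything falls off the work surface, if the arm or the gripper's body presses on something with over 40 N, if the wrist force passes 120 N, or if a joint passes its speed limit or range.

## Robot

A 6-joint arm with a two-finger parallel gripper is mounted at the origin on the work surface. World frame = base frame: x ahead of the robot, y to its left, z up, the work surface at z = 0. Lengths are in m, angles in rad, forces in N, time in s.
With the tool pointing down it reaches from about 0.4 to 0.825 m from the base axis. Payload 7 kg.
Tool frame: the origin (TCP) lies on the centre line of the jaws, within the pads' length; the fingertips stand 22 mm ahead of it and the grasp point (between the pads) lies 3 mm ahead of it (arm.tcp_to_tips is the distance from the TCP to the fingertips, in m); z points along the fingers, y is the line along which they close (so a half turn about z gives the same grasp; the last joint's range is limited). The gripper opens to 88 mm and grips with 3 to 60 N. Pads are 19 mm wide; open, the fingers measure 130 mm over their backs; the gripper's body (78 mm by 193 mm) begins 47 mm behind the grasp point.
Start: joints at [-0.857, 0.359, 0.012, 0, -1.224, -0.288], TCP at [0.279, -0.615, 0.249] pointing down, gripper open.
Joint ranges: [-3.07, 3.07], [-1.43, 2.12], [-1.02, 1.25], [-3.03, 1.67], [-3.05, -0], [-3.03, 3.03]. Speed limits (rad/s): [2.39, 2.39, 3.01, 3.14, 3.14, 3.14].

## Interface

Orientations are given as [roll, pitch, yaw] about the fixed x, y, z axes, in that order (R = Rz(yaw) Ry(pitch) Rx(roll)).
In Python, from station import arm gives the robot as it stands.
- The arm moves only by the tool jog_arm, never from a script. Its argument "targets" is a list of rows, each an object of numbers: "dx", "dy", "dz": the shift along the tool's x, y, z in mm; "rx", "ry", "rz": the turn, a rotation vector about the tool's x, y, z in rad; "gripper": the closure, from 0 (fully open) to 1 (shut). In form: [{"dx": .., "dy": .., "dz": .., "rx": .., "ry": .., "rz": .., "gripper": ..}, ...]. A call has exactly 8 rows; each row is the pose to reach, as a shift and turn from the pose commanded when the call began, along the tool's axes at that moment; what a row does not reach only later rows make up. A row lasts 1/12 s, in which the tool goes at most 41.7 mm and 7.16 degrees, less where a joint would pass 70% of its speed; a pose out of reach is approached as far as the arm can. A call with a gripper value outside its range is refused whole. The fingers move at their own pace and stop on an object; "force" is the grip in N (left out, the last holds). Time passes only in rows, so rows that repeat a pose let the fingers close, or fill a call up. It gives the time, the measured TCP pose, the force, the opening and the grip force at its end, in the units of the state.
- arm.get_state(): the state, without advancing time (a new reading comes with each control period).
- arm.grab_frame(name): name is "scene" or "side" or "wrist"; returns a dict with "frame" (420x560x3 uint8, red, green, blue), "z_map" (420x560 float32, m along the optical axis (not along the pixel's ray), 0 where there is no reading), "fx", "fy", "cx", "cy" (pixels), "view" (4x4, takes a point from world to camera coordinates). Camera axes: x right, y down, z forward; pixel columns grow to the right and rows downward; lengths in m; the calibration is good to about 2 mm. A picture is of the moment at which its call begins.
- arm.job_done(): hands the job in; it is judged then, once.
The state is a dict: "t": time; "q": joint angles; "qd": joint speeds; "joint_efforts": joint torques, N m; "eef_pos": TCP position; "ee_rot": TCP orientation; "force": force on the tool from outside, world axes, zero at the start; "moment": the same for the moment, N m; "width": finger opening in m; "gripper_force": force on a finger pad.
Only numpy, scipy, OpenCV 4.12 (cv2) and the standard library are available. Lean on these libraries where they do the work, as an engineer would, in place of code of your own. Each camera call takes 0.05 s, during which the arm holds its last target. There are 200 camera calls.

## Working session

There is one attempt and no reset: what is moved stays moved. The work goes in short steps, Python scripts to look and compute and a tool call to move; the robot and the scene stay as the last step left them, time stands still between calls to the robot, and variables do not carry over. Pictures are saved under pics/ and viewed, at most 10 in all, crops included, and the job is handed in when it is done.

Besides the shell and the picture viewer there is one more tool, called after ">>>" as name(argument=value, ...) on one line, values as JSON. jog_arm: Moves the arm, as the interface text tells. Its arguments: {"type":"object","properties":{"targets":{"type":"array","items":{"type":"object","properties":{"dx":{"type":"number"},"dy":{"type":"number"},"dz":{"type":"number"},"rx":{"type":"number"},"ry":{"type":"number"},"rz":{"type":"number"},"gripper":{"type":"number"}}}},"force":{"type":"number"}},"required":["targets"]}

```bash
mkdir -p pics
cat > h.py <<'E'
import numpy as np, cv2, pickle
from station import arm
def grab(n,save=None):
    f=arm.grab_frame(n); f={k:(np.array(v) if k in('frame','z_map','view') else v) for k,v in f.items()}
    pickle.dump(f,open(f'{n}.pkl','wb'))
    if save: cv2.imwrite(f'pics/{save}.png',f['frame'][:,:,::-1])
    return f
def load(n): return pickle.load(open(f'{n}.pkl','rb'))
def cloud(f):
    z=f['z_map']; v,u=np.mgrid[:z.shape[0],:z.shape[1]]
    P=np.stack([(u-f['cx'])/f['fx']*z,(v-f['cy'])/f['fy']*z,z],-1)
    V=f['view']; W=(P-V[:3,3])@V[:3,:3]
    W[z<=0]=np.nan
    return W
E
python3 - <<'E'
from h import *
a=grab('scene')['frame'];b=grab('side')['frame']
im=np.vstack([a,b]);im=np.hstack([a,b])
cv2.imwrite('pics/a.png',a[:,:,::-1]);cv2.imwrite('pics/b.png',b[:,:,::-1])
for n in('scene','side'):
    V=load(n)['view'];print(n,(-V[:3,:3].T@V[:3,3]).round(3),V[2,:3].round(3))
print(arm.get_state())
E
```

```text
scene [1.094 0.717 0.724] [-0.561 -0.53  -0.636]
side [0.309 0.959 0.754] [ 0.225 -0.735 -0.64 ]
{'t': 0.1, 'q': array([-8.56910655e-01,  3.59278558e-01,  1.11321241e-02, -2.67335119e-04,
       -1.22412024e+00, -2.88120981e-01]), 'qd': array([-0.00165569, -0.00124097,  0.00073105, -0.00019237, -0.00082708,
        0.00119527]), 'joint_efforts': array([-1.46864400e-03, -5.84161305e+01,  2.93751884e+01,  7.01547414e+00,
        1.02115722e-02, -4.15409863e-05]), 'eef_pos': array([ 0.27858867, -0.61436972,  0.24773954]), 'ee_rot': array([ 3.14011150e+00, -1.76866313e-04, -2.71591885e+00]), 'force': array([-0.35566055,  0.18519189, -0.01517101]), 'moment': array([-0.06441538, -0.05524098,  0.00852125]), 'gripper_force': 0.0, 'width': 0.087715498464465}
```

View pics/a.png

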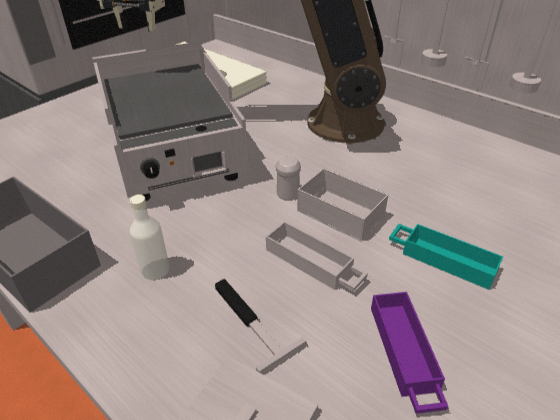

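View pics/b.png

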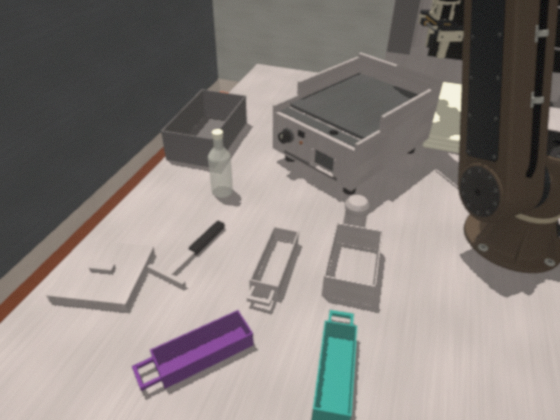

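The things that could be taken for the tray, in the scene view: the grey tray with a bow handle at (312,256), handle at (355,282); the turquoise one (450,255); the purple one (407,345); and the handleless pan (342,203). I choose the grey one with the handle. The griddle's slot is at (208,162), with the knob at (150,168).

Run:
```python
from h import *
C={}
for n in('scene','side'):
    f=load(n);C[n]=cloud(f)
f=load('scene');W=C['scene']
for nm,(u,v) in dict(tray=(312,272),handle=(352,284),slot=(208,162),knob=(150,168),bottle=(150,240),shaker=(288,180),pan=(342,210),scraper=(240,305)).items(): print(nm,W[v,u].round(3))
# tray pts
c=cv2.resize(f['frame'][130:310,90:390],None,fx=2.6,fy=2.6,interpolation=cv2.INTER_CUBIC)
cv2.imwrite('pics/c.png',c[:,:,::-1])
for n in C:
    W=C[n].reshape(-1,3); 
    T=W[(W[:,2]>.025)&(W[:,2]<.06)]
    # fascia
    print(n,len(T))
    t0=C['scene'][272,312]
    H=W[(W[:,2]>.03)&(W[:,2]<.05)&(np.hypot(W[:,0]-t0[0],W[:,1]-t0[1])<.17)]
    m=np.zeros((400,400),np.uint8)
    ij=((H[:,:2]-t0[:2])*1000+200).astype(int); m[ij[:,0],ij[:,1]]=255
    k,l,s,ce=cv2.connectedComponentsWithStats(cv2.dilate(m,np.ones((7,7))))
    for i in range(1,k):
        if s[i,4]>800:
            P=H[l[ij[:,0],ij[:,1]]==i]; r=cv2.minAreaRect((P[:,:2]*1000).astype(np.float32)); print(r,len(P),P[:,2].max())
```

```text
tray [0.561 0.32  0.013]
handle [ 0.523  0.394 -0.   ]
slot [ 0.487 -0.072  0.07 ]
knob [ 0.641 -0.084  0.126]
bottle [0.774 0.094 0.111]
shaker [0.407 0.121 0.063]
pan [0.412 0.282 0.062]
scraper [0.721 0.275 0.019]
scene 19086
((411.4468078613281, 285.7667541503906), (18.626596450805664, 108.01815032958984), 11.861339569091797) 312 0.049980852114340314
((531.836669921875, 286.1254577636719), (67.95738220214844, 183.70848083496094), 2.6108500957489014) 818 0.04400332817222329
((551.6856689453125, 471.4665832519531), (58.87253189086914, 32.144287109375), 3.5754613876342773) 160 0.042268219828977986
side 15181
((529.6669311523438, 293.5245361328125), (64.81440734863281, 202.57852172851562), 2.2675223350524902) 551 0.04653594808998637
((549.905517578125, 471.1622619628906), (60.55767059326172, 31.636634826660156), 4.645577430725098) 162 0.044335249513499785
```

View pics/c.png

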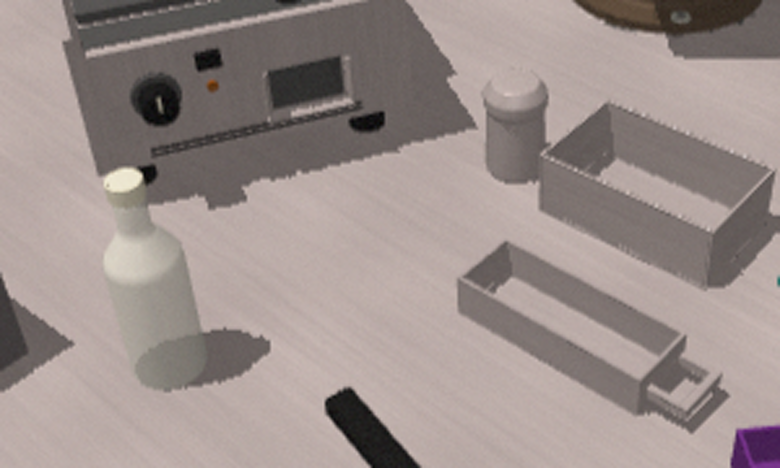

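The crop shows the grey tray with plain nose at upper left (490,265) and bow handle at lower right (700,385). The griddle slot mouth is at (308,85), the knob at (157,100), and the shaker and pan are close to the tray's row. Now exact numbers.

Run:
```python
from h import *
import numpy as np
W=np.concatenate([cloud(load(n)).reshape(-1,3) for n in('scene','side')]); W=W[~np.isnan(W).any(1)]
for n in('scene','side'):
    Wn=cloud(load(n)).reshape(-1,3)
    F=Wn[(Wn[:,2]>.118)&(Wn[:,2]<.155)&(Wn[:,0]>.35)&(Wn[:,0]<.72)&(Wn[:,1]<.0)&(Wn[:,1]>-.16)]
    # ransac line
    best=0;rng=np.random.default_rng(0)
    for _ in range(500):
        a,b=F[rng.choice(len(F),2,False),:2]
        d=b-a
        if np.hypot(*d)<.1: continue
        d/=np.hypot(*d); r=np.abs((F[:,:2]-a)@[-d[1],d[0]])<.002
        if r.sum()>best: best=r.sum();I=r
    L=cv2.fitLine(F[I][:,:2].astype(np.float32),cv2.DIST_L2,0,.01,.01).ravel(); d=L[:2]*np.sign(L[0]); p=L[2:]
    s=(F[I][:,:2]-p)@d
    print(n,len(F),best,'dir',d,'ang',np.degrees(np.arctan2(d[1],d[0])),'p',p,'ends',(p+d*s.min()).round(4),(p+d*s.max()).round(4))
    # slot: points in z 75..110 deeper than plane or standing out
    nrm=np.array([-d[1],d[0]])
    for z0 in (.064,.075,.085,.095,.105):
        M=Wn[(Wn[:,2]>z0)&(Wn[:,2]<z0+.01)]; q=M[:,:2]-p; t=q@d; h=q@nrm
        out=(h>.003)&(h<.02)&(np.abs(t)<.2); inn=(h<-.004)&(h>-.2)&(np.abs(t)<.2)
        for nm,k in(('lip',out),('in',inn)):
            if k.sum()>3:
                print(z0,nm,k.sum(),'t hist',np.unique((t[k]*1000//5*5).astype(int),return_counts=True))
def blob(c,r,z0,z1,nm):
    H=W[(W[:,2]>z0)&(W[:,2]<z1)&(np.hypot(W[:,0]-c[0],W[:,1]-c[1])<r)]
    if len(H): print(nm,len(H),cv2.minAreaRect((H[:,:2]*1000).astype(np.float32)), H[:,:2].min(0).round(3),H[:,:2].max(0).round(3))
blob((.407,.115),.06,.04,.105,'shaker');blob((.40,.30),.1,.055,.07,'pan')
blob((.53,.29),.13,.034,.05,'trayrim')
H=W[(W[:,2]>.01)&(W[:,2]<.032)&(np.abs(W[:,0]-.53)<.06)&(W[:,1]>.385)&(W[:,1]<.44)]
print('handle',H.min(0),H.max(0),np.median(H,0))
```

```text
scene 1908 1206 dir [ 0.8963607 -0.4433255] ang -26.316256 p [ 0.5543604  -0.07097339] ends [ 0.4169 -0.003 ] [ 0.6859 -0.136 ]
0.064 lip 91 t hist (array([-145,  -95,  -90,  -85,  -80,  -75,  -70,  -65,  -60,  -55,  -50,
        -45,  -40,  -35,  -30,  -25,  -20,  -15,   35,   60,   65,   70,
         75,  105,  130]), array([1, 7, 5, 4, 4, 4, 5, 4, 5, 6, 5, 5, 4, 5, 6, 5, 3, 5, 1, 1, 1, 1,
       1, 1, 2]))
0.064 in 363 t hist (array([-155, -125,  -90,  -85,  -80,  -75,  -70,  -65,  -60,  -55,  -50,
        -45,  -40,  -35,  -30,  -25,   45,   75,   85,  110]), array([ 1,  1, 22, 25, 31, 26, 27, 28, 28, 27, 30, 27, 29, 26, 24,  7,  1,
        1,  1,  1]))
0.075 lip 25 t hist (array([-135, -110, -100,  -95,  -20,  -15,  -10,   -5,   50,  105,  115,
        120,  135]), array([1, 1, 3, 5, 1, 6, 1, 1, 1, 2, 1, 1, 1]))
0.075 in 15 t hist (array([-90,  85,  95]), array([13,  1,  1]))
0.085 lip 26 t hist (array([-140, -125, -100,  -95,  -20,  -15,    0,    5,   30,   50,   55,
        105,  115,  130]), array([1, 1, 1, 8, 3, 3, 1, 1, 1, 1, 1, 2, 1, 1]))
0.085 in 18 t hist (array([-155, -
[... 1899 characters left out ...]
 t hist (array([-85, -70,   5,  10,  15,  85,  90]), array([1, 4, 2, 6, 2, 3, 8]))
0.105 in 119 t hist (array([-130, -125,    5,   45]), array([110,   5,   3,   1]))
shaker 1637 ((387.6169738769531, 125.68254089355469), (101.09869384765625, 63.257198333740234), 84.6382827758789) [0.354 0.074] [0.423 0.173]
pan 786 ((360.61907958984375, 266.11279296875), (112.12422180175781, 136.82232666015625), 4.5045390129089355) [0.302 0.202] [0.422 0.337]
trayrim 1273 ((486.8166198730469, 283.0826110839844), (158.18128967285156, 185.6863250732422), 2.6108500957489014) [0.406 0.192] [0.569 0.377]
handle [0.4994348  0.38508633 0.01489401] [0.55438532 0.41507258 0.03182658] [0.52852406 0.40739492 0.02681254]
```

```bash
cat >> h.py <<'E'
from scipy.spatial.transform import Rotation as Ro
def to(x,y,z,yawdeg):
    s=arm.get_state(); R=Ro.from_euler('xyz',s['ee_rot']); T=Ro.from_euler('xyz',[np.pi,0,np.radians(yawdeg)])
    d=R.inv().apply(np.array([x,y,z])-s['eef_pos'])*1000; r=(R.inv()*T).as_rotvec()
    print('to',[x,y,z,yawdeg],'d',d.round(1),'r',r.round(4))
def st():
    s=arm.get_state(); print('t %.2f'%s['t'],s['eef_pos'].round(4),np.degrees(s['ee_rot']).round(2),'F',s['force'].round(1),'w',round(float(s['width']),4),'gf',round(float(s['gripper_force']),1),'q',s['q'].round(2))
G0=np.array([.504,-.048]); GN=np.array([.444,.896]); GD=np.array([.896,-.444]); GY=-116.36
E
python3 - <<'E'
from h import *
to(.45,-.4,.4,-130);to(.58,-.1,.4,-100);to(.534,.285,.3,-87.4)
E
```

```text
to [0.45, -0.4, 0.4, -130] d [-244.6  124.7 -152.1] r [ 1.50e-03  2.00e-04 -4.47e-01]
to [0.58, -0.1, 0.4, -100] d [-486.9  344.2 -151.8] r [ 1.400e-03  6.000e-04 -9.706e-01]
to [0.534, 0.285, 0.3, -87.4] d [-604.   713.7  -51.3] r [ 1.4000e-03  7.0000e-04 -1.1905e+00]
```

>>> jog_arm(targets=[{"dx": 0,"dy": 0,"dz": -40},{"dx": 0,"dy": 0,"dz": -80},{"dx": -30,"dy": 15,"dz": -110,"rz": -0.05},{"dx": -65,"dy": 32,"dz": -125,"rz": -0.12},{"dx": -100,"dy": 50,"dz": -140,"rz": -0.2},{"dx": -137,"dy": 70,"dz": -150,"rz": -0.28},{"dx": -174,"dy": 88,"dz": -152,"rz": -0.36},{"dx": -210,"dy": 107,"dz": -152,"rz": -0.44}])

```text
invalid input at $.targets[0]: expected keys dx, dy, dz, rx, ry, rz, gripper
```

Run:
```python
from h import *
st();to(.58,-.1,.4,-110)
```

```text
t 0.10 [ 0.2786 -0.6144  0.2477] [ 1.7992e+02 -1.0000e-02 -1.5561e+02] F [-0.4  0.2 -0. ] w 0.0877 gf 0.0 q [-0.86  0.36  0.01 -0.   -1.22 -0.29]
to [0.58, -0.1, 0.4, -110] d [-486.9  344.2 -151.8] r [ 1.500e-03  4.000e-04 -7.961e-01]
```

>>> jog_arm(targets=[{"dx": 0,"dy": 0,"dz": -40,"rx": 0,"ry": 0,"rz": 0,"gripper": 0},{"dx": 0,"dy": 0,"dz": -80,"rx": 0,"ry": 0,"rz": 0,"gripper": 0},{"dx": -30,"dy": 15,"dz": -110,"rx": 0,"ry": 0,"rz": -0.05,"gripper": 0},{"dx": -65,"dy": 32,"dz": -125,"rx": 0,"ry": 0,"rz": -0.12,"gripper": 0},{"dx": -100,"dy": 50,"dz": -140,"rx": 0,"ry": 0,"rz": -0.2,"gripper": 0},{"dx": -137,"dy": 70,"dz": -150,"rx": 0,"ry": 0,"rz": -0.28,"gripper": 0},{"dx": -174,"dy": 88,"dz": -152,"rx": 0,"ry": 0,"rz": -0.36,"gripper": 0},{"dx": -210,"dy": 107,"dz": -152,"rx": 0,"ry": 0,"rz": -0.44,"gripper": 0}])

```text
t: 0.77
eef_pos: [0.4245, -0.432, 0.4016]
ee_rot: [-3.14, 0.0, -2.272]
force: [1.3, -0.4, 0.2]
width: 0.0877
gripper_force: 0.0
```

Run:
```python
from h import *
st();to(.58,-.1,.4,-105)
```

```text
t 0.77 [ 0.4245 -0.432   0.4016] [-1.7991e+02  2.0000e-02 -1.3019e+02] F [ 1.3 -0.4  0.2] w 0.0877 gf 0.0 q [-0.47  0.19  0.12  0.   -1.5  -0.23]
to [0.58, -0.1, 0.4, -105] d [-353.9   95.5    1.5] r [-1.600e-03 -1.000e-04 -4.397e-01]
```

>>> jog_arm(targets=[{"dx": -40,"dy": 11,"dz": 0,"rx": 0,"ry": 0,"rz": -0.05,"gripper": 0},{"dx": -80,"dy": 22,"dz": 0,"rx": 0,"ry": 0,"rz": -0.1,"gripper": 0},{"dx": -120,"dy": 33,"dz": 0,"rx": 0,"ry": 0,"rz": -0.16,"gripper": 0},{"dx": -160,"dy": 44,"dz": 0,"rx": 0,"ry": 0,"rz": -0.22,"gripper": 0},{"dx": -200,"dy": 55,"dz": 0,"rx": 0,"ry": 0,"rz": -0.28,"gripper": 0},{"dx": -240,"dy": 66,"dz": 0,"rx": 0,"ry": 0,"rz": -0.34,"gripper": 0},{"dx": -280,"dy": 77,"dz": 0,"rx": 0,"ry": 0,"rz": -0.39,"gripper": 0},{"dx": -320,"dy": 88,"dz": 0,"rx": 0,"ry": 0,"rz": -0.44,"gripper": 0}])

```text
t: 1.43
eef_pos: [0.5642, -0.1305, 0.4005]
ee_rot: [3.141, 0.0, -1.833]
force: [1.8, -0.5, -0.1]
width: 0.0879
gripper_force: 0.0
```

Run:
```python
from h import *
st();to(.534,.2,.3,-87.4)
V=grab('wrist')['view']
s=arm.get_state();print((-V[:3,:3].T@V[:3,3]).round(3),V[:3,:3].round(2))
```

```text
t 1.43 [ 0.5642 -0.1305  0.4005] [ 1.7999e+02  1.0000e-02 -1.0503e+02] F [ 1.8 -0.5 -0.1] w 0.0879 gf 0.0 q [ 0.11  0.14  0.06 -0.   -1.49 -0.37]
to [0.534, 0.2, 0.3, -87.4] d [-311.4  114.9  100.5] r [ 1.000e-04  1.000e-04 -3.077e-01]
[ 0.548 -0.193  0.538] [[-0.97  0.26  0.  ]
 [ 0.25  0.94  0.25]
 [ 0.06  0.24 -0.97]]
```

>>> jog_arm(targets=[{"dx": -39,"dy": 14,"dz": 0,"rx": 0,"ry": 0,"rz": -0.04,"gripper": 0},{"dx": -78,"dy": 28,"dz": 0,"rx": 0,"ry": 0,"rz": -0.08,"gripper": 0},{"dx": -116,"dy": 42,"dz": 6,"rx": 0,"ry": 0,"rz": -0.12,"gripper": 0},{"dx": -154,"dy": 56,"dz": 16,"rx": 0,"ry": 0,"rz": -0.16,"gripper": 0},{"dx": -192,"dy": 70,"dz": 28,"rx": 0,"ry": 0,"rz": -0.2,"gripper": 0},{"dx": -230,"dy": 84,"dz": 40,"rx": 0,"ry": 0,"rz": -0.24,"gripper": 0},{"dx": -268,"dy": 98,"dz": 50,"rx": 0,"ry": 0,"rz": -0.28,"gripper": 0},{"dx": -306,"dy": 112,"dz": 60,"rx": 0,"ry": 0,"rz": -0.308,"gripper": 0}])

```text
t: 2.15
eef_pos: [0.5352, 0.1925, 0.3402]
ee_rot: [3.141, -0.0, -1.526]
force: [2.0, -0.2, -0.0]
width: 0.0875
gripper_force: 0.0
```

Run:
```python
from h import *
st()
f=grab('wrist','w1');W=cloud(f).reshape(-1,3)
H=W[(W[:,2]>.034)&(W[:,2]<.046)&(np.abs(W[:,0]-.53)<.06)&(np.abs(W[:,1]-.285)<.12)]
print(len(H),cv2.minAreaRect((H[:,:2]*1000).astype(np.float32)),H.min(0),H.max(0))
H=W[(W[:,2]>.022)&(W[:,2]<.032)&(np.abs(W[:,0]-.53)<.06)&(W[:,1]>.383)&(W[:,1]<.45)]
if len(H):print(len(H),cv2.minAreaRect((H[:,:2]*1000).astype(np.float32)))
to(.534,.33,.033,-87.4)
```

```text
t 2.15 [0.5352 0.1925 0.3402] [179.98  -0.   -87.41] F [ 2.  -0.2 -0. ] w 0.0875 gf 0.0 q [ 0.69  0.14 -0.08 -0.   -1.36 -0.64]
843 ((531.596923828125, 286.47991943359375), (64.01676940917969, 180.07716369628906), 2.4466214179992676) [0.49614434 0.19534719 0.03411236] [0.5660255  0.37710555 0.04446169]
356 ((526.7244262695312, 398.95819091796875), (49.279293060302734, 29.8126163482666), 2.329737663269043)
to [0.534, 0.33, 0.033, -87.4] d [-131.8   -6.9  304.3] r [0.0032 0.0004 0.0036]
```

View pics/w1.png

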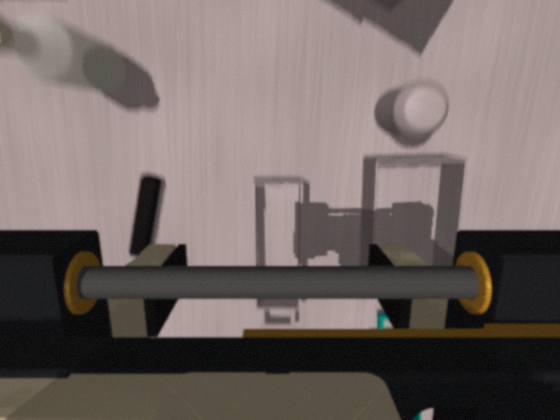

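The wrist view shows the grey tray at (280,245), handle at (280,312), with shaker (420,110) and pan (412,210) to the right, clear of the fingers. The rim fit gives 64 × 180 mm.

Run:
```python
from h import *
to(.5292,.3415,.13,-87.55);to(.5292,.3415,.034,-87.55)
```

```text
to [0.5292, 0.3415, 0.13, -87.55] d [-143.6   -2.4  207.3] r [0.0032 0.0003 0.0062]
to [0.5292, 0.3415, 0.034, -87.55] d [-143.6   -2.7  303.3] r [0.0032 0.0003 0.0062]
```

>>> jog_arm(targets=[{"dx": -30,"dy": 0,"dz": 25,"rx": 0,"ry": 0,"rz": 0,"gripper": 0},{"dx": -60,"dy": -1,"dz": 50,"rx": 0,"ry": 0,"rz": 0,"gripper": 0},{"dx": -90,"dy": -2,"dz": 75,"rx": 0,"ry": 0,"rz": 0,"gripper": 0},{"dx": -115,"dy": -2,"dz": 105,"rx": 0,"ry": 0,"rz": 0,"gripper": 0},{"dx": -135,"dy": -2,"dz": 138,"rx": 0,"ry": 0,"rz": 0,"gripper": 0},{"dx": -144,"dy": -2,"dz": 175,"rx": 0,"ry": 0,"rz": 0,"gripper": 0},{"dx": -144,"dy": -2,"dz": 207,"rx": 0,"ry": 0,"rz": 0,"gripper": 0},{"dx": -144,"dy": -2,"dz": 220,"rx": 0,"ry": 0,"rz": 0,"gripper": 0}])

```text
t: 2.87
eef_pos: [0.5294, 0.3335, 0.1152]
ee_rot: [3.136, -0.005, -1.528]
force: [-0.8, -0.7, -0.5]
width: 0.088
gripper_force: 0.0
```

Run:
```python
from h import *
st();to(.5292,.3415,.034,-87.55)
```

```text
t 2.87 [0.5294 0.3335 0.1152] [179.66  -0.26 -87.53] F [-0.8 -0.7 -0.5] w 0.088 gf 0.0 q [ 0.87  0.39 -0.26 -0.   -0.92 -0.83]
to [0.5292, 0.3415, 0.034, -87.55] d [-8.4 -0.6 81.1] r [ 0.006  -0.0046  0.0003]
```

>>> jog_arm(targets=[{"dx": -5,"dy": 0,"dz": 20,"rx": 0,"ry": 0,"rz": 0,"gripper": 0},{"dx": -5,"dy": 0,"dz": 40,"rx": 0,"ry": 0,"rz": 0,"gripper": 0},{"dx": -5,"dy": 0,"dz": 60,"rx": 0,"ry": 0,"rz": 0,"gripper": 0},{"dx": -5,"dy": 0,"dz": 72,"rx": 0,"ry": 0,"rz": 0,"gripper": 0},{"dx": -5,"dy": 0,"dz": 80,"rx": 0,"ry": 0,"rz": 0,"gripper": 0},{"dx": -5,"dy": 0,"dz": 80,"rx": 0,"ry": 0,"rz": 0,"gripper": 0},{"dx": -5,"dy": 0,"dz": 80,"rx": 0,"ry": 0,"rz": 0,"gripper": 0},{"dx": -5,"dy": 0,"dz": 80,"rx": 0,"ry": 0,"rz": 0,"gripper": 0}])

```text
t: 3.53
eef_pos: [0.5323, 0.3402, 0.042]
ee_rot: [-3.14, 0.001, -1.528]
force: [0.8, 0.0, -0.1]
width: 0.0878
gripper_force: 0.0
```

Run:
```python
from h import *
st();to(.5292,.3415,.034,-87.55)
```

```text
t 3.53 [0.5323 0.3402 0.042 ] [-1.7993e+02  6.0000e-02 -8.7530e+01] F [ 0.8  0.  -0.1] w 0.0878 gf 0.0 q [ 0.88  0.48 -0.32  0.   -0.77 -0.83]
to [0.5292, 0.3415, 0.034, -87.55] d [-1.4  3.1  7.9] r [-0.0012  0.001   0.0004]
```

Down the last bit, centre, and close.

>>> jog_arm(targets=[{"dx": 0,"dy": 3,"dz": 4,"rx": 0,"ry": 0,"rz": 0,"gripper": 0},{"dx": 0,"dy": 3,"dz": 8,"rx": 0,"ry": 0,"rz": 0,"gripper": 0},{"dx": 0,"dy": 3,"dz": 8,"rx": 0,"ry": 0,"rz": 0,"gripper": 0},{"dx": 0,"dy": 3,"dz": 8,"rx": 0,"ry": 0,"rz": 0,"gripper": 1},{"dx": 0,"dy": 3,"dz": 8,"rx": 0,"ry": 0,"rz": 0,"gripper": 1},{"dx": 0,"dy": 3,"dz": 8,"rx": 0,"ry": 0,"rz": 0,"gripper": 1},{"dx": 0,"dy": 3,"dz": 8,"rx": 0,"ry": 0,"rz": 0,"gripper": 1},{"dx": 0,"dy": 3,"dz": 8,"rx": 0,"ry": 0,"rz": 0,"gripper": 1}], force=45)

```text
t: 4.2
eef_pos: [0.5289, 0.3397, 0.033]
ee_rot: [-3.141, 0.0, -1.528]
force: [0.1, 0.4, 0.9]
width: 0.0639
gripper_force: 45.0
```

>>> jog_arm(targets=[{"dx": 0,"dy": 0,"dz": 0,"rx": 0,"ry": 0,"rz": 0,"gripper": 1},{"dx": 0,"dy": 0,"dz": 0,"rx": 0,"ry": 0,"rz": 0,"gripper": 1},{"dx": 0,"dy": 0,"dz": 0,"rx": 0,"ry": 0,"rz": 0,"gripper": 1},{"dx": 0,"dy": 0,"dz": 0,"rx": 0,"ry": 0,"rz": 0,"gripper": 1},{"dx": 0,"dy": 0,"dz": 0,"rx": 0,"ry": 0,"rz": 0,"gripper": 1},{"dx": 0,"dy": 0,"dz": 0,"rx": 0,"ry": 0,"rz": 0,"gripper": 1},{"dx": 0,"dy": 0,"dz": 0,"rx": 0,"ry": 0,"rz": 0,"gripper": 1},{"dx": 0,"dy": 0,"dz": 0,"rx": 0,"ry": 0,"rz": 0,"gripper": 1}])

```text
t: 4.87
eef_pos: [0.5288, 0.3397, 0.033]
ee_rot: [-3.141, 0.0, -1.528]
force: [0.9, 0.0, 2.5]
width: 0.0638
gripper_force: 45.0
```

Run:
```python
from h import *
st()
g=G0+GN*.27; to(g[0],g[1],.12,-87.5); to(g[0],g[1],.12,GY)
```

```text
t 4.87 [0.5288 0.3397 0.033 ] [-1.7998e+02  1.0000e-02 -8.7530e+01] F [0.9 0.  2.5] w 0.0638 gf 45.0 q [ 0.88  0.49 -0.33  0.   -0.75 -0.84]
to [np.float64(0.62388), np.float64(0.19392000000000004), 0.12, -87.5] d [149.7 -88.7 -87. ] r [-0.0003  0.0002 -0.0005]
to [np.float64(0.62388), np.float64(0.19392000000000004), 0.12, -116.36] d [149.7 -88.7 -87. ] r [-2.000e-04  2.000e-04  5.032e-01]
```

>>> jog_arm(targets=[{"dx": 0,"dy": 0,"dz": -25,"rx": 0,"ry": 0,"rz": 0,"gripper": 1},{"dx": 0,"dy": 0,"dz": -55,"rx": 0,"ry": 0,"rz": 0,"gripper": 1},{"dx": 10,"dy": -6,"dz": -85,"rx": 0,"ry": 0,"rz": 0.06,"gripper": 1},{"dx": 35,"dy": -20,"dz": -100,"rx": 0,"ry": 0,"rz": 0.14,"gripper": 1},{"dx": 65,"dy": -38,"dz": -100,"rx": 0,"ry": 0,"rz": 0.24,"gripper": 1},{"dx": 95,"dy": -56,"dz": -100,"rx": 0,"ry": 0,"rz": 0.34,"gripper": 1},{"dx": 125,"dy": -74,"dz": -97,"rx": 0,"ry": 0,"rz": 0.44,"gripper": 1},{"dx": 150,"dy": -89,"dz": -92,"rx": 0,"ry": 0,"rz": 0.503,"gripper": 1}])

```text
t: 5.53
eef_pos: [0.6245, 0.1917, 0.1246]
ee_rot: [3.141, -0.0, -2.037]
force: [0.8, -0.3, -4.0]
width: 0.0635
gripper_force: 45.0
```

>>> jog_arm(targets=[{"dx": 0,"dy": 0,"dz": 5,"rx": 0,"ry": 0,"rz": 0,"gripper": 1},{"dx": 0,"dy": 0,"dz": 10,"rx": 0,"ry": 0,"rz": 0,"gripper": 1},{"dx": 0,"dy": 0,"dz": 15,"rx": 0,"ry": 0,"rz": 0,"gripper": 1},{"dx": 0,"dy": 0,"dz": 18,"rx": 0,"ry": 0,"rz": 0,"gripper": 1},{"dx": 0,"dy": 0,"dz": 18,"rx": 0,"ry": 0,"rz": 0,"gripper": 1},{"dx": 0,"dy": 0,"dz": 18,"rx": 0,"ry": 0,"rz": 0,"gripper": 1},{"dx": 0,"dy": 0,"dz": 18,"rx": 0,"ry": 0,"rz": 0,"gripper": 1},{"dx": 0,"dy": 0,"dz": 18,"rx": 0,"ry": 0,"rz": 0,"gripper": 1}])

```text
t: 6.2
eef_pos: [0.6241, 0.1942, 0.1073]
ee_rot: [-3.141, 0.001, -2.03]
force: [0.4, 0.5, -3.4]
width: 0.0637
gripper_force: 45.0
```

Run:
```python
from h import *
st()
f=grab('wrist','w2');a=grab('scene')
W=cloud(f)
c=cv2.resize(a['frame'][100:310,80:360],None,fx=2.5,fy=2.5,interpolation=cv2.INTER_CUBIC)
im=np.zeros((600,800,3),np.uint8); im[:525,:700]=c
cv2.imwrite('pics/d.png',im[:525,:700,::-1])
```

```text
t 6.20 [0.6241 0.1942 0.1073] [-1.7998e+02  3.0000e-02 -1.1629e+02] F [ 0.4  0.5 -3.4] w 0.0637 gf 45.0 q [ 0.6   0.44 -0.21  0.   -0.92 -1.06]
```

View pics/d.png

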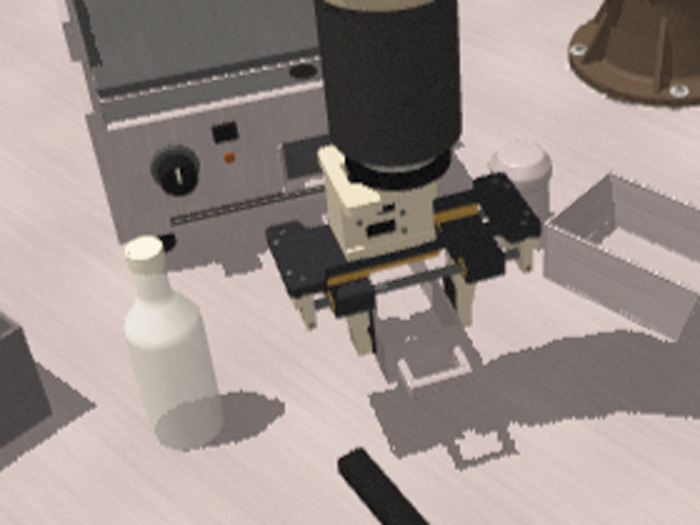

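View pics/w2.png

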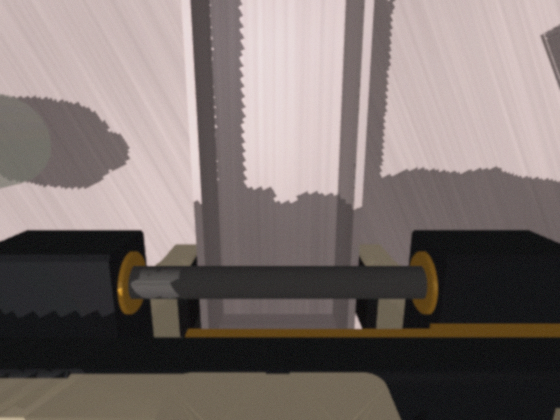

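The scene crop shows the tray held level with the handle towards the camera (435,365) and the slot at (310,160). The wrist view shows the tray squarely between the fingers. Now I refine the slot's sideways position from the channel walls in the first clouds.

Run:
```python
from h import *
a=load('scene')
# re-grab not needed: use fresh scene (slot partly seen) and side view
for n in('scene','side'):
    f=a if n=='scene' else grab('side')
    W=cloud(f).reshape(-1,3); W=W[(W[:,2]>.076)&(W[:,2]<.108)]
    q=W[:,:2]-G0; t=q@GD*1000; h=q@GN*1000
    for nm,k in(('walls',(h<-4)&(h>-60)&(abs(t)<45)),('lips',(h>2.5)&(h<12)&(abs(t)<50))):
        for s in(-1,1):
            m=k&(t*s>15)
            if m.sum()>3: print(n,nm,s,m.sum(),np.percentile(t[m],[5,25,50,75,95]).round(1))
    W=cloud(f).reshape(-1,3);q=W[:,:2]-G0; t=q@GD*1000; h=q@GN*1000
    k=(W[:,2]>.062)&(W[:,2]<.074)&(h<-5)&(h>-40)&(abs(t)<45)
    if k.sum()>3: print('floor',k.sum(),np.percentile(t[k],[2,98]).round(1),np.median(W[k,2]))
    k=(W[:,2]>.12)&(W[:,2]<.155)&(abs(h)<6)&(t>-95)&(t<110); print('fascia h',np.median(h[k]), np.percentile(h[k&(t<0)],50),np.percentile(h[k&(t>50)],50))
g=G0+GN*.16; to(g[0],g[1],.1055,GY);
```

```text
scene lips 1 34 [37.4 40.1 42.3 44.1 49.1]
floor 108 [-0.8 32.2] 0.07003232070097803
fascia h 1.7214484453125516 1.9317429813056495 1.639864778272068
side walls 1 64 [33.3 34.3 35.1 36.  37.1]
side lips -1 11 [-40.8 -40.1 -39.2 -38.9 -38.1]
side lips 1 28 [36.2 37.8 39.5 40.7 42.8]
floor 98 [-21.6  36.1] 0.07281041162148388
fascia h -1.3587120884281516 -1.2358870409331582 -1.330697360899381
to [np.float64(0.57504), np.float64(0.09536000000000001), 0.1055, -116.36] d [110.    0.3   1.6] r [-0.0003  0.0005  0.0004]
```

>>> jog_arm(targets=[{"dx": 15,"dy": 0.5,"dz": 0,"rx": 0,"ry": 0,"rz": 0,"gripper": 1},{"dx": 35,"dy": 0.5,"dz": 0,"rx": 0,"ry": 0,"rz": 0,"gripper": 1},{"dx": 55,"dy": 0.5,"dz": 1,"rx": 0,"ry": 0,"rz": 0,"gripper": 1},{"dx": 75,"dy": 0.5,"dz": 1.5,"rx": 0,"ry": 0,"rz": 0,"gripper": 1},{"dx": 92,"dy": 0.5,"dz": 1.5,"rx": 0,"ry": 0,"rz": 0,"gripper": 1},{"dx": 105,"dy": 0.5,"dz": 1.5,"rx": 0,"ry": 0,"rz": 0,"gripper": 1},{"dx": 110,"dy": 0.5,"dz": 1.5,"rx": 0,"ry": 0,"rz": 0,"gripper": 1},{"dx": 110,"dy": 0.5,"dz": 1.5,"rx": 0,"ry": 0,"rz": 0,"gripper": 1}])

```text
t: 7.02
eef_pos: [0.5746, 0.0943, 0.1057]
ee_rot: [-3.141, 0.0, -2.032]
force: [0.0, 0.2, -3.3]
width: 0.0637
gripper_force: 45.0
```

Run:
```python
from h import *
st(); g=G0+GN*.16; to(g[0],g[1],.1055,GY)
f=grab('wrist');W=cloud(f).reshape(-1,3)
q=W[:,:2]-G0; t=q@GD*1000; h=q@GN*1000
k=(W[:,2]>.095)&(W[:,2]<.125)&(h>17)&(h<130)&(abs(t)<45)
for s in(-1,1): m=k&(s*t>20); print('tray rim',s,m.sum(),np.percentile(t[m],[3,50,97]).round(1),np.median(W[m,2]))
for h0 in (20,60,100):
    m=k&(h>h0)&(h<h0+20);print(h0,t[m].min().round(1),t[m].max().round(1),np.percentile(W[m,2],80).round(4))
a=grab('scene');c=cv2.resize(a['frame'][100:300,130:340],None,fx=2.8,fy=2.8,interpolation=cv2.INTER_CUBIC);cv2.imwrite('pics/e.png',c[:,:,::-1])
```

```text
t 7.02 [0.5746 0.0943 0.1057] [-1.7999e+02  2.0000e-02 -1.1642e+02] F [ 0.   0.2 -3.3] w 0.0637 gf 45.0 q [ 0.5   0.34 -0.38 -0.   -0.85 -0.96]
to [np.float64(0.57504), np.float64(0.09536000000000001), 0.1055, -116.36] d [-1.1  0.   0.2] r [-0.0002  0.0004 -0.001 ]
tray rim -1 4111 [-31.9 -29.2 -28.9] 0.11277723401037106
tray rim 1 4097 [28.7 29.  31.7] 0.1127405251453099Traceback (most recent call last):
  File "<stdin>", line 8, in <module>
    return umr_minimum(a, axis, None, out, keepdims, initial, where)
ValueError: zero-size array to reduction operation minimum which has no identity
```

>>> jog_arm(targets=[{"dx": 3,"dy": 0,"dz": 1,"rx": 0,"ry": 0,"rz": 0,"gripper": 1},{"dx": 7,"dy": 0,"dz": 1,"rx": 0,"ry": 0,"rz": 0,"gripper": 1},{"dx": 11,"dy": 0,"dz": 1,"rx": 0,"ry": 0,"rz": 0,"gripper": 1},{"dx": 15,"dy": 0,"dz": 1,"rx": 0,"ry": 0,"rz": 0,"gripper": 1},{"dx": 19,"dy": 0,"dz": 1,"rx": 0,"ry": 0,"rz": 0,"gripper": 1},{"dx": 23,"dy": 0,"dz": 1,"rx": 0,"ry": 0,"rz": 0,"gripper": 1},{"dx": 26,"dy": 0,"dz": 1,"rx": 0,"ry": 0,"rz": 0,"gripper": 1},{"dx": 26,"dy": 0,"dz": 1,"rx": 0,"ry": 0,"rz": 0,"gripper": 1}])

```text
t: 7.73
eef_pos: [0.5629, 0.0713, 0.1044]
ee_rot: [3.141, -0.0, -2.031]
force: [0.2, 0.2, -3.7]
width: 0.064
gripper_force: 45.0
```

>>> jog_arm(targets=[{"dx": 4,"dy": 0,"dz": 0,"rx": 0,"ry": 0,"rz": 0,"gripper": 1},{"dx": 8,"dy": 0,"dz": 0,"rx": 0,"ry": 0,"rz": 0,"gripper": 1},{"dx": 12,"dy": 0,"dz": 0,"rx": 0,"ry": 0,"rz": 0,"gripper": 1},{"dx": 16,"dy": 0,"dz": 0,"rx": 0,"ry": 0,"rz": 0,"gripper": 1},{"dx": 20,"dy": 0,"dz": 0,"rx": 0,"ry": 0,"rz": 0,"gripper": 1},{"dx": 24,"dy": 0,"dz": 0,"rx": 0,"ry": 0,"rz": 0,"gripper": 1},{"dx": 26,"dy": 0,"dz": 0,"rx": 0,"ry": 0,"rz": 0,"gripper": 1},{"dx": 26,"dy": 0,"dz": 0,"rx": 0,"ry": 0,"rz": 0,"gripper": 1}])

```text
t: 8.4
eef_pos: [0.5514, 0.0481, 0.1043]
ee_rot: [3.141, -0.0, -2.031]
force: [-1.4, -0.6, -2.8]
width: 0.0641
gripper_force: 45.0
```

Run:
```python
from h import *
st(); g=G0+GN*.055; to(g[0],g[1],.1045,GY)
s=arm.get_state();q=s['eef_pos'][:2]-G0;print('out',q@GN*1000,'lat',q@GD*1000)
a=grab('scene');c=cv2.resize(a['frame'][100:300,130:340],None,fx=2.8,fy=2.8,interpolation=cv2.INTER_CUBIC);cv2.imwrite('pics/e.png',c[:,:,::-1])
```

```text
t 8.40 [0.5514 0.0481 0.1043] [ 1.7999e+02 -1.0000e-02 -1.1638e+02] F [-1.4 -0.6 -2.8] w 0.0641 gf 45.0 q [ 0.44  0.3  -0.44 -0.   -0.83 -0.9 ]
to [np.float64(0.52842), np.float64(0.0012800000000000034), 0.1045, -116.36] d [52.2 -0.2 -0.1] r [ 0.0002 -0.0002 -0.0003]
out 107.18509915963133 lat -0.2173889093960557
```

View pics/e.png

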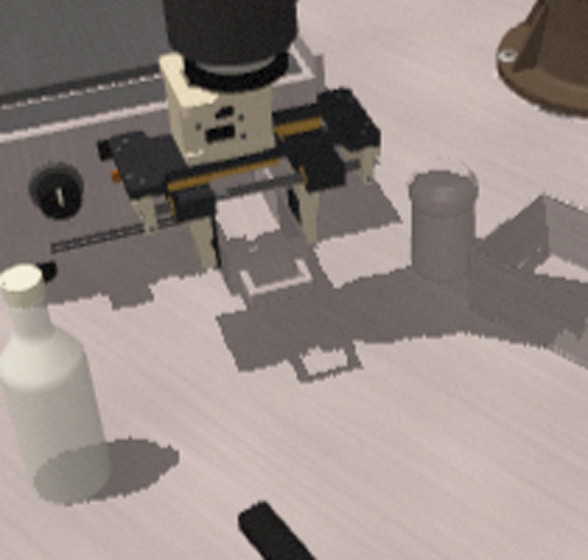

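The tray's nose is inside the slot, straight, with nothing touched. I push on past the shoe.

>>> jog_arm(targets=[{"dx": 3,"dy": 0,"dz": 0,"rx": 0,"ry": 0,"rz": 0,"gripper": 1},{"dx": 6,"dy": 0,"dz": 0,"rx": 0,"ry": 0,"rz": 0,"gripper": 1},{"dx": 9,"dy": 0,"dz": 0,"rx": 0,"ry": 0,"rz": 0,"gripper": 1},{"dx": 12,"dy": 0,"dz": 0,"rx": 0,"ry": 0,"rz": 0,"gripper": 1},{"dx": 15,"dy": 0,"dz": 0,"rx": 0,"ry": 0,"rz": 0,"gripper": 1},{"dx": 18,"dy": 0,"dz": 0,"rx": 0,"ry": 0,"rz": 0,"gripper": 1},{"dx": 21,"dy": 0,"dz": 0,"rx": 0,"ry": 0,"rz": 0,"gripper": 1},{"dx": 24,"dy": 0,"dz": 0,"rx": 0,"ry": 0,"rz": 0,"gripper": 1}])

```text
t: 9.12
eef_pos: [0.5407, 0.0268, 0.1043]
ee_rot: [3.141, -0.0, -2.031]
force: [-1.3, 1.1, -3.1]
width: 0.0638
gripper_force: 45.0
```

>>> jog_arm(targets=[{"dx": 4,"dy": 0,"dz": 0,"rx": 0,"ry": 0,"rz": 0,"gripper": 1},{"dx": 8,"dy": 0,"dz": 0,"rx": 0,"ry": 0,"rz": 0,"gripper": 1},{"dx": 12,"dy": 0,"dz": 0,"rx": 0,"ry": 0,"rz": 0,"gripper": 1},{"dx": 16,"dy": 0,"dz": 0,"rx": 0,"ry": 0,"rz": 0,"gripper": 1},{"dx": 20,"dy": 0,"dz": 0,"rx": 0,"ry": 0,"rz": 0,"gripper": 1},{"dx": 24,"dy": 0,"dz": 0.5,"rx": 0,"ry": 0,"rz": 0,"gripper": 1},{"dx": 26,"dy": 0,"dz": 1,"rx": 0,"ry": 0,"rz": 0,"gripper": 1},{"dx": 26,"dy": 0,"dz": 1,"rx": 0,"ry": 0,"rz": 0,"gripper": 1}])

```text
t: 9.78
eef_pos: [0.529, 0.0032, 0.1032]
ee_rot: [3.141, -0.001, -2.031]
force: [-1.0, -0.4, -3.5]
width: 0.064
gripper_force: 45.0
```

```bash
cat >> h.py <<'E'
def o():
    st();s=arm.get_state();q=s['eef_pos'][:2]-G0;print('out',(q@GN*1000).round(1),'lat',(q@GD*1000).round(1),'Fpush',(s['force'][:2]@GN).round(1),'Flat',(s['force'][:2]@GD).round(1))
E
python3 -c "
from h import *
o()"
```

```text
t 9.78 [0.529  0.0032 0.1032] [ 1.7998e+02 -3.0000e-02 -1.1638e+02] F [-1.  -0.4 -3.5] w 0.064 gf 45.0 q [ 0.38  0.27 -0.5   0.   -0.81 -0.84]
out 57.0 lat -0.3 Fpush -0.8 Flat -0.7
```

>>> jog_arm(targets=[{"dx": 2,"dy": 0,"dz": 0.5,"rx": 0,"ry": 0,"rz": 0,"gripper": 1},{"dx": 4,"dy": 0,"dz": 0.5,"rx": 0,"ry": 0,"rz": 0,"gripper": 1},{"dx": 6,"dy": 0,"dz": 0.5,"rx": 0,"ry": 0,"rz": 0,"gripper": 1},{"dx": 8,"dy": 0,"dz": 0.5,"rx": 0,"ry": 0,"rz": 0,"gripper": 1},{"dx": 10,"dy": 0,"dz": 0.5,"rx": 0,"ry": 0,"rz": 0,"gripper": 1},{"dx": 10,"dy": 0,"dz": 0.5,"rx": 0,"ry": 0,"rz": 0,"gripper": 1},{"dx": 10,"dy": 0,"dz": 0.5,"rx": 0,"ry": 0,"rz": 0,"gripper": 1},{"dx": 10,"dy": 0,"dz": 0.5,"rx": 0,"ry": 0,"rz": 0,"gripper": 1}])

```text
t: 10.45
eef_pos: [0.5252, -0.0053, 0.103]
ee_rot: [-3.141, -0.0, -2.031]
force: [-0.4, 1.2, 0.3]
width: 0.0635
gripper_force: 45.0
```

>>> jog_arm(targets=[{"dx": 0,"dy": 0,"dz": 0,"rx": 0,"ry": 0,"rz": 0,"gripper": 0.1},{"dx": 0,"dy": 0,"dz": 0,"rx": 0,"ry": 0,"rz": 0,"gripper": 0.1},{"dx": 0,"dy": 0,"dz": 0,"rx": 0,"ry": 0,"rz": 0,"gripper": 0.1},{"dx": 0,"dy": 0,"dz": 0,"rx": 0,"ry": 0,"rz": 0,"gripper": 0.1},{"dx": 0,"dy": 0,"dz": 0,"rx": 0,"ry": 0,"rz": 0,"gripper": 0.1},{"dx": 0,"dy": 0,"dz": 0,"rx": 0,"ry": 0,"rz": 0,"gripper": 0.1},{"dx": 0,"dy": 0,"dz": 0,"rx": 0,"ry": 0,"rz": 0,"gripper": 0.1},{"dx": 0,"dy": 0,"dz": 0,"rx": 0,"ry": 0,"rz": 0,"gripper": 0.1}])

```text
t: 11.12
eef_pos: [0.5251, -0.0052, 0.1028]
ee_rot: [3.142, -0.0, -2.031]
force: [-0.1, -0.2, 0.2]
width: 0.0787
gripper_force: 0.0
```

```bash
python3 -c "
from h import *
o()"
```

```text
t 11.12 [ 0.5251 -0.0052  0.1028] [ 180.     -0.   -116.35] F [-0.1 -0.2  0.2] w 0.0787 gf 0.0 q [ 0.36  0.26 -0.51  0.   -0.81 -0.82]
out 47.8 lat -0.1 Fpush -0.2 Flat -0.0
```

>>> jog_arm(targets=[{"dx": -10,"dy": 0,"dz": 0,"rx": 0,"ry": 0,"rz": 0,"gripper": 0.1},{"dx": -25,"dy": 0,"dz": 0,"rx": 0,"ry": 0,"rz": 0,"gripper": 0.1},{"dx": -40,"dy": 0,"dz": 0,"rx": 0,"ry": 0,"rz": 0,"gripper": 0.1},{"dx": -55,"dy": 0,"dz": 0,"rx": 0,"ry": 0,"rz": 0,"gripper": 0.1},{"dx": -65,"dy": 0,"dz": 0,"rx": 0,"ry": 0,"rz": 0,"gripper": 0.1},{"dx": -71,"dy": 0,"dz": 3,"rx": 0,"ry": 0,"rz": 0,"gripper": 0.1},{"dx": -71,"dy": 0,"dz": 8,"rx": 0,"ry": 0,"rz": 0,"gripper": 0.1},{"dx": -71,"dy": 0,"dz": 8,"rx": 0,"ry": 0,"rz": 0,"gripper": 0.1}])

```text
t: 11.78
eef_pos: [0.5558, 0.0586, 0.0934]
ee_rot: [3.14, -0.001, -2.03]
force: [-0.4, -0.8, 0.6]
width: 0.079
gripper_force: 0.0
```

Run:
```python
from h import *
o()
for n in('scene','wrist','side'):
    f=grab(n);W=cloud(f).reshape(-1,3);q=W[:,:2]-G0; t=q@GD*1000; h=q@GN*1000
    k=(W[:,2]>.092)&(W[:,2]<.104)&(h>80)&(h<150)&(abs(t)<22); print(n,k.sum(),np.percentile(h[k],[2,50,98]).round(1) if k.sum() else '')
    k=(W[:,2]>.104)&(W[:,2]<.114)&(h>15)&(h<110)&(abs(t)<34); print(' rim',k.sum(),np.percentile(h[k],[50,99]).round(1) if k.sum() else '', t[k].min() if k.sum() else '',t[k].max() if k.sum() else '')
a=load('scene');c=cv2.resize(a['frame'][100:300,130:340],None,fx=2.8,fy=2.8,interpolation=cv2.INTER_CUBIC);cv2.imwrite('pics/f.png',c[:,:,::-1])
```

```text
t 11.78 [0.5558 0.0586 0.0934] [ 1.7991e+02 -8.0000e-02 -1.1633e+02] F [-0.4 -0.8  0.6] w 0.079 gf 0.0 q [ 0.46  0.32 -0.44 -0.   -0.81 -0.91]
out 118.5 lat -1.0 Fpush -0.9 Flat 0.0
scene 149 [ 81.2 115.  124.3]
 rim 23 [79.7 83.3] -31.306052356176334 27.620378334414998
wrist 1739 [ 81.2  91.4 109.8]
 rim 8110 [58.2 84.3] -32.30375720296691 32.37410759196528
side 82 [ 86.3 116.7 120.9]
 rim 30 [79.3 81.9] 8.0338233801783 31.266377164326723
```

View pics/f.png

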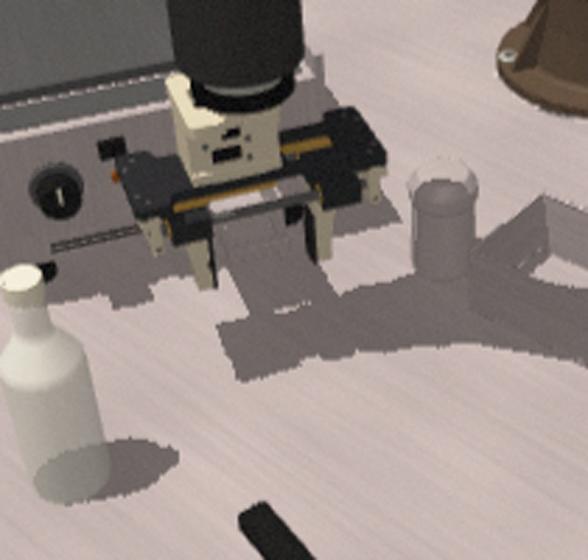

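Bar at about 117 mm out, and the fingers straddle it. I close gently, 16 N, so the grip slips before the stop could be overloaded.

>>> jog_arm(targets=[{"dx": 0,"dy": 0.5,"dz": -1,"rx": 0,"ry": 0,"rz": 0,"gripper": 1},{"dx": 0,"dy": 0.5,"dz": -1,"rx": 0,"ry": 0,"rz": 0,"gripper": 1},{"dx": 0,"dy": 0.5,"dz": -1,"rx": 0,"ry": 0,"rz": 0,"gripper": 1},{"dx": 0,"dy": 0.5,"dz": -1,"rx": 0,"ry": 0,"rz": 0,"gripper": 1},{"dx": 0,"dy": 0.5,"dz": -1,"rx": 0,"ry": 0,"rz": 0,"gripper": 1},{"dx": 0,"dy": 0.5,"dz": -1,"rx": 0,"ry": 0,"rz": 0,"gripper": 1},{"dx": 0,"dy": 0.5,"dz": -1,"rx": 0,"ry": 0,"rz": 0,"gripper": 1},{"dx": 0,"dy": 0.5,"dz": -1,"rx": 0,"ry": 0,"rz": 0,"gripper": 1}], force=16)

```text
t: 12.6
eef_pos: [0.5563, 0.0586, 0.0959]
ee_rot: [-3.141, 0.0, -2.031]
force: [0.1, -1.5, 0.4]
width: 0.0497
gripper_force: 16.0
```

>>> jog_arm(targets=[{"dx": 1,"dy": 0,"dz": 0,"rx": 0,"ry": 0,"rz": 0,"gripper": 1},{"dx": 3,"dy": 0,"dz": 0,"rx": 0,"ry": 0,"rz": 0,"gripper": 1},{"dx": 5,"dy": 0,"dz": 0,"rx": 0,"ry": 0,"rz": 0,"gripper": 1},{"dx": 7,"dy": 0,"dz": 0,"rx": 0,"ry": 0,"rz": 0,"gripper": 1},{"dx": 9,"dy": 0,"dz": 0,"rx": 0,"ry": 0,"rz": 0,"gripper": 1},{"dx": 11,"dy": 0,"dz": 0,"rx": 0,"ry": 0,"rz": 0,"gripper": 1},{"dx": 13,"dy": 0,"dz": 0,"rx": 0,"ry": 0,"rz": 0,"gripper": 1},{"dx": 15,"dy": 0,"dz": 0,"rx": 0,"ry": 0,"rz": 0,"gripper": 1}])

```text
t: 13.27
eef_pos: [0.5497, 0.0452, 0.096]
ee_rot: [-3.141, 0.001, -2.031]
force: [2.5, 2.7, 0.5]
width: 0.0496
gripper_force: 16.0
```

```bash
cat >> h.py <<'E'
def front():
    f=grab('wrist');W=cloud(f).reshape(-1,3);q=W[:,:2]-G0; t=q@GD*1000; h=q@GN*1000
    k=(W[:,2]>.104)&(W[:,2]<.114)&(h>5)&(h<110)&(abs(t)<34);print('front out',np.percentile(h[k],[98,99,99.7]).round(1) if k.sum() else '',k.sum())
    f=grab('scene');W=cloud(f).reshape(-1,3);q=W[:,:2]-G0; t=q@GD*1000; h=q@GN*1000
    k=(W[:,2]>.086)&(W[:,2]<.104)&(h>30)&(h<130)&(abs(t)<20); print('bar (scene)',k.sum(),np.percentile(h[k],[50,98]).round(1) if k.sum() else '')
E
python3 -c "
from h import *
o();front()"
```

```text
t 13.27 [0.5497 0.0452 0.096 ] [-1.7997e+02  3.0000e-02 -1.1635e+02] F [2.5 2.7 0.5] w 0.0496 gf 16.0 q [ 0.44  0.31 -0.46  0.   -0.81 -0.9 ]
out 103.8 lat -0.4 Fpush 3.5 Flat 1.0
front out [ 69.5 104.8 109. ] 7645
bar (scene) 201 [100.2 108.4]
```

>>> jog_arm(targets=[{"dx": 2,"dy": 0,"dz": 0,"rx": 0,"ry": 0,"rz": 0,"gripper": 1},{"dx": 4,"dy": 0,"dz": 0,"rx": 0,"ry": 0,"rz": 0,"gripper": 1},{"dx": 6,"dy": 0,"dz": 0,"rx": 0,"ry": 0,"rz": 0,"gripper": 1},{"dx": 8,"dy": 0,"dz": 0,"rx": 0,"ry": 0,"rz": 0,"gripper": 1},{"dx": 10,"dy": 0,"dz": 0,"rx": 0,"ry": 0,"rz": 0,"gripper": 1},{"dx": 12,"dy": 0,"dz": 0,"rx": 0,"ry": 0,"rz": 0,"gripper": 1},{"dx": 14,"dy": 0,"dz": 0,"rx": 0,"ry": 0,"rz": 0,"gripper": 1},{"dx": 16,"dy": 0,"dz": 0,"rx": 0,"ry": 0,"rz": 0,"gripper": 1}])

```text
t: 14.03
eef_pos: [0.5427, 0.031, 0.096]
ee_rot: [-3.141, 0.001, -2.031]
force: [2.3, 4.2, 2.0]
width: 0.0494
gripper_force: 16.0
```

```bash
python3 -c "
from h import *
o();front()"
```

```text
t 14.03 [0.5427 0.031  0.096 ] [-1.7997e+02  4.0000e-02 -1.1635e+02] F [2.3 4.2 2. ] w 0.0494 gf 16.0 q [ 0.42  0.3  -0.47  0.   -0.8  -0.88]
out 88.0 lat -0.4 Fpush 4.8 Flat 0.2
front out [93.5 96.1 98. ] 6170
bar (scene) 205 [76.8 92.8]
```

>>> jog_arm(targets=[{"dx": 0.8,"dy": 0,"dz": 0,"rx": 0,"ry": 0,"rz": 0,"gripper": 1},{"dx": 1.6,"dy": 0,"dz": 0,"rx": 0,"ry": 0,"rz": 0,"gripper": 1},{"dx": 2.4,"dy": 0,"dz": 0,"rx": 0,"ry": 0,"rz": 0,"gripper": 1},{"dx": 3.2,"dy": 0,"dz": 0,"rx": 0,"ry": 0,"rz": 0,"gripper": 1},{"dx": 4,"dy": 0,"dz": 0,"rx": 0,"ry": 0,"rz": 0,"gripper": 1},{"dx": 4.8,"dy": 0,"dz": 0,"rx": 0,"ry": 0,"rz": 0,"gripper": 1},{"dx": 5.4,"dy": 0,"dz": 0,"rx": 0,"ry": 0,"rz": 0,"gripper": 1},{"dx": 6,"dy": 0,"dz": 0,"rx": 0,"ry": 0,"rz": 0,"gripper": 1}])

```text
t: 14.8
eef_pos: [0.5401, 0.0258, 0.096]
ee_rot: [-3.141, 0.001, -2.031]
force: [4.0, 4.7, 0.9]
width: 0.0497
gripper_force: 16.0
```

>>> jog_arm(targets=[{"dx": 0.5,"dy": 0,"dz": 0,"rx": 0,"ry": 0,"rz": 0,"gripper": 1},{"dx": 1,"dy": 0,"dz": 0,"rx": 0,"ry": 0,"rz": 0,"gripper": 1},{"dx": 1.5,"dy": 0,"dz": 0,"rx": 0,"ry": 0,"rz": 0,"gripper": 1},{"dx": 2,"dy": 0,"dz": 0,"rx": 0,"ry": 0,"rz": 0,"gripper": 1},{"dx": 2.5,"dy": 0,"dz": 0,"rx": 0,"ry": 0,"rz": 0,"gripper": 1},{"dx": 3,"dy": 0,"dz": 0,"rx": 0,"ry": 0,"rz": 0,"gripper": 1},{"dx": 3.5,"dy": 0,"dz": 0,"rx": 0,"ry": 0,"rz": 0,"gripper": 1},{"dx": 4,"dy": 0,"dz": 0,"rx": 0,"ry": 0,"rz": 0,"gripper": 1}])

```text
t: 15.47
eef_pos: [0.5384, 0.0222, 0.096]
ee_rot: [-3.141, 0.001, -2.031]
force: [2.9, 3.1, 1.5]
width: 0.0499
gripper_force: 16.0
```

>>> jog_arm(targets=[{"dx": 0.5,"dy": 0,"dz": 0,"rx": 0,"ry": 0,"rz": 0,"gripper": 1},{"dx": 1,"dy": 0,"dz": 0,"rx": 0,"ry": 0,"rz": 0,"gripper": 1},{"dx": 1.5,"dy": 0,"dz": 0,"rx": 0,"ry": 0,"rz": 0,"gripper": 1},{"dx": 2,"dy": 0,"dz": 0,"rx": 0,"ry": 0,"rz": 0,"gripper": 1},{"dx": 2.5,"dy": 0,"dz": 0,"rx": 0,"ry": 0,"rz": 0,"gripper": 1},{"dx": 3,"dy": 0,"dz": 0,"rx": 0,"ry": 0,"rz": 0,"gripper": 1},{"dx": 3.5,"dy": 0,"dz": 0,"rx": 0,"ry": 0,"rz": 0,"gripper": 1},{"dx": 4,"dy": 0,"dz": 0,"rx": 0,"ry": 0,"rz": 0,"gripper": 1}])

```text
t: 16.13
eef_pos: [0.5366, 0.0186, 0.096]
ee_rot: [-3.141, 0.001, -2.031]
force: [3.6, 3.9, 1.9]
width: 0.0496
gripper_force: 16.0
```

>>> jog_arm(targets=[{"dx": 0.5,"dy": 0,"dz": 0,"rx": 0,"ry": 0,"rz": 0,"gripper": 1},{"dx": 1,"dy": 0,"dz": 0,"rx": 0,"ry": 0,"rz": 0,"gripper": 1},{"dx": 1.5,"dy": 0,"dz": 0,"rx": 0,"ry": 0,"rz": 0,"gripper": 1},{"dx": 2,"dy": 0,"dz": 0,"rx": 0,"ry": 0,"rz": 0,"gripper": 1},{"dx": 2.5,"dy": 0,"dz": 0,"rx": 0,"ry": 0,"rz": 0,"gripper": 1},{"dx": 3,"dy": 0,"dz": 0,"rx": 0,"ry": 0,"rz": 0,"gripper": 1},{"dx": 3.5,"dy": 0,"dz": 0,"rx": 0,"ry": 0,"rz": 0,"gripper": 1},{"dx": 4,"dy": 0,"dz": 0,"rx": 0,"ry": 0,"rz": 0,"gripper": 1}])

```text
t: 16.8
eef_pos: [0.5348, 0.0151, 0.096]
ee_rot: [-3.141, 0.001, -2.031]
force: [3.2, 4.3, 0.9]
width: 0.0499
gripper_force: 16.0
```

>>> jog_arm(targets=[{"dx": 0.5,"dy": 0,"dz": 0,"rx": 0,"ry": 0,"rz": 0,"gripper": 1},{"dx": 1,"dy": 0,"dz": 0,"rx": 0,"ry": 0,"rz": 0,"gripper": 1},{"dx": 1.5,"dy": 0,"dz": 0,"rx": 0,"ry": 0,"rz": 0,"gripper": 1},{"dx": 2,"dy": 0,"dz": 0,"rx": 0,"ry": 0,"rz": 0,"gripper": 1},{"dx": 2.5,"dy": 0,"dz": 0,"rx": 0,"ry": 0,"rz": 0,"gripper": 1},{"dx": 3,"dy": 0,"dz": 0,"rx": 0,"ry": 0,"rz": 0,"gripper": 1},{"dx": 3.5,"dy": 0,"dz": 0,"rx": 0,"ry": 0,"rz": 0,"gripper": 1},{"dx": 4,"dy": 0,"dz": 0,"rx": 0,"ry": 0,"rz": 0,"gripper": 1}])

```text
t: 17.47
eef_pos: [0.5342, 0.0132, 0.0962]
ee_rot: [-3.14, 0.004, -2.031]
force: [4.5, 15.1, -0.8]
width: 0.0496
gripper_force: 16.0
```

Force rises to 15 N. It may be the stop or a shoe jerk, so I test with a hold and a tiny push.

>>> jog_arm(targets=[{"dx": 0,"dy": 0,"dz": 0,"rx": 0,"ry": 0,"rz": 0,"gripper": 1},{"dx": 0,"dy": 0,"dz": 0,"rx": 0,"ry": 0,"rz": 0,"gripper": 1},{"dx": 0,"dy": 0,"dz": 0,"rx": 0,"ry": 0,"rz": 0,"gripper": 1},{"dx": 0,"dy": 0,"dz": 0,"rx": 0,"ry": 0,"rz": 0,"gripper": 1},{"dx": 0.2,"dy": 0,"dz": 0,"rx": 0,"ry": 0,"rz": 0,"gripper": 1},{"dx": 0.4,"dy": 0,"dz": 0,"rx": 0,"ry": 0,"rz": 0,"gripper": 1},{"dx": 0.6,"dy": 0,"dz": 0,"rx": 0,"ry": 0,"rz": 0,"gripper": 1},{"dx": 0.6,"dy": 0,"dz": 0,"rx": 0,"ry": 0,"rz": 0,"gripper": 1}])

```text
t: 18.13
eef_pos: [0.5342, 0.0132, 0.0962]
ee_rot: [-3.14, 0.005, -2.031]
force: [4.9, 15.1, -0.4]
width: 0.0498
gripper_force: 16.0
```

```bash
python3 -c "
from h import *
o();front()"
```

```text
t 18.13 [0.5342 0.0132 0.0962] [-179.88    0.28 -116.35] F [ 4.9 15.1 -0.4] w 0.0498 gf 16.0 q [ 0.39  0.28 -0.49 -0.   -0.79 -0.85]
out 68.3 lat -0.1 Fpush 15.7 Flat -2.3
front out [75.4 77.2 78.5] 4359
bar (scene) 195 [59.5 73.6]
```

>>> jog_arm(targets=[{"dx": 0.3,"dy": 0,"dz": 0,"rx": 0,"ry": 0,"rz": 0,"gripper": 1},{"dx": 0.6,"dy": 0,"dz": 0,"rx": 0,"ry": 0,"rz": 0,"gripper": 1},{"dx": 0.9,"dy": 0,"dz": 0,"rx": 0,"ry": 0,"rz": 0,"gripper": 1},{"dx": 1.2,"dy": 0,"dz": 0,"rx": 0,"ry": 0,"rz": 0,"gripper": 1},{"dx": 1.5,"dy": 0,"dz": 0,"rx": 0,"ry": 0,"rz": 0,"gripper": 1},{"dx": 1.5,"dy": 0,"dz": 0,"rx": 0,"ry": 0,"rz": 0,"gripper": 1},{"dx": 1.5,"dy": 0,"dz": 0,"rx": 0,"ry": 0,"rz": 0,"gripper": 1},{"dx": 1.5,"dy": 0,"dz": 0,"rx": 0,"ry": 0,"rz": 0,"gripper": 1}])

```text
t: 18.9
eef_pos: [0.5345, 0.013, 0.0964]
ee_rot: [-3.139, 0.007, -2.03]
force: [6.1, 19.9, -2.0]
width: 0.0499
gripper_force: 16.0
```

```bash
python3 -c "
from h import *
o();front()"
```

```text
t 18.90 [0.5345 0.013  0.0964] [-179.82    0.41 -116.33] F [ 6.1 19.9 -2. ] w 0.0499 gf 16.0 q [ 0.39  0.28 -0.5  -0.   -0.79 -0.85]
out 68.1 lat 0.2 Fpush 20.5 Flat -3.4
front out [75.5 77.2 78.4] 4435
bar (scene) 199 [58.9 74. ]
```

It holds at 20 N with neither bar nor TCP moving, so that is the solid stop. I let go, back off and rise.

>>> jog_arm(targets=[{"dx": 0,"dy": 0,"dz": 0,"rx": 0,"ry": 0,"rz": 0,"gripper": 0.1},{"dx": 0,"dy": 0,"dz": 0,"rx": 0,"ry": 0,"rz": 0,"gripper": 0.1},{"dx": 0,"dy": 0,"dz": 0,"rx": 0,"ry": 0,"rz": 0,"gripper": 0.1},{"dx": 0,"dy": 0,"dz": 0,"rx": 0,"ry": 0,"rz": 0,"gripper": 0.1},{"dx": 0,"dy": 0,"dz": 0,"rx": 0,"ry": 0,"rz": 0,"gripper": 0.1},{"dx": -15,"dy": 0,"dz": 0,"rx": 0,"ry": 0,"rz": 0,"gripper": 0.1},{"dx": -35,"dy": 0,"dz": 0,"rx": 0,"ry": 0,"rz": 0,"gripper": 0.1},{"dx": -60,"dy": 0,"dz": 0,"rx": 0,"ry": 0,"rz": 0,"gripper": 0.1}])

```text
t: 19.67
eef_pos: [0.5582, 0.0629, 0.0959]
ee_rot: [3.141, -0.001, -2.032]
force: [0.4, -0.6, 0.2]
width: 0.0788
gripper_force: 0.0
```

>>> jog_arm(targets=[{"dx": -30,"dy": 0,"dz": 0,"rx": 0,"ry": 0,"rz": 0,"gripper": 0.1},{"dx": -50,"dy": 0,"dz": -20,"rx": 0,"ry": 0,"rz": 0,"gripper": 0.1},{"dx": -60,"dy": 0,"dz": -50,"rx": 0,"ry": 0,"rz": 0,"gripper": 0.1},{"dx": -60,"dy": 0,"dz": -80,"rx": 0,"ry": 0,"rz": 0,"gripper": 0.1},{"dx": -60,"dy": 0,"dz": -110,"rx": 0,"ry": 0,"rz": 0,"gripper": 0.1},{"dx": -60,"dy": 0,"dz": -140,"rx": 0,"ry": 0,"rz": 0,"gripper": 0.1},{"dx": -60,"dy": 0,"dz": -150,"rx": 0,"ry": 0,"rz": 0,"gripper": 0.1},{"dx": -60,"dy": 0,"dz": -150,"rx": 0,"ry": 0,"rz": 0,"gripper": 0.1}])

```text
t: 20.33
eef_pos: [0.5865, 0.1176, 0.2494]
ee_rot: [-3.138, 0.004, -2.031]
force: [0.1, -0.1, -0.2]
width: 0.0788
gripper_force: 0.0
```

Run:
```python
from h import *
o();front()
a=load('scene');c=cv2.resize(a['frame'][60:310,90:390],None,fx=2.4,fy=2.4,interpolation=cv2.INTER_CUBIC);cv2.imwrite('pics/g.png',c[:,:,::-1])
```

```text
t 20.33 [0.5865 0.1176 0.2494] [-179.78    0.24 -116.34] F [ 0.1 -0.1 -0.2] w 0.0788 gf 0.0 q [ 0.52  0.23 -0.17  0.   -1.17 -0.98]
out 185.0 lat 0.4 Fpush -0.0 Flat 0.2
front out [34.8 34.8 34.8] 1
bar (scene) 209 [50.1 73.8]
```

View pics/g.png

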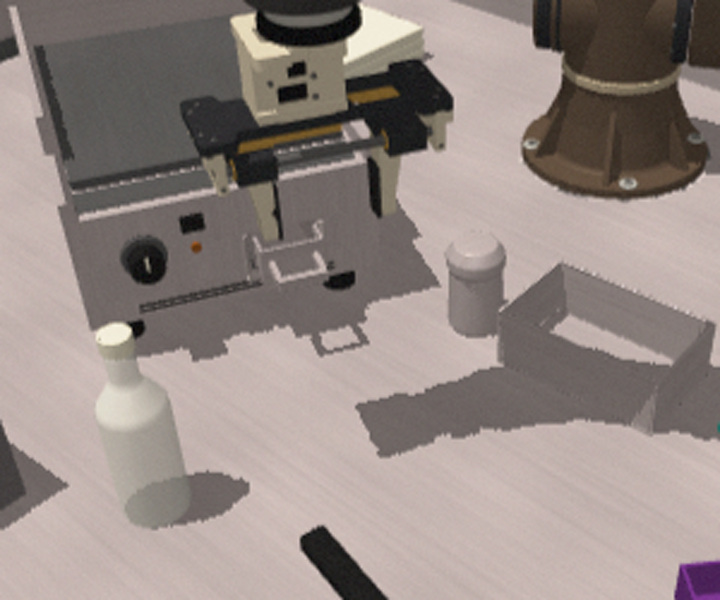

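The picture shows the tray in the slot with its handle out at (300,265). The bar's outer edge is unmoved since release, the gripper is clear, and bottle, shaker and pan are in place. I hand it in.

```bash
python3 -c "
from h import *
print(arm.job_done())"
```

```text
the job is handed in; nothing more can be done
None
```

The grease tray is in the slot, handle outwards, pushed against the solid stop with about 20 N and released; nothing else on the bench was touched, and the job is handed in (no verdict came back).

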